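# Clear the worktop beside the sink

## Task

Sort the five loose things on the worktop: lay the red-handled spoon and fork flat on the floor of the white cutlery tray, side by side and not on each other; stand the red mug and the brown mug upright on the floor of the green drip tray; and stand the blue detergent bottle upright in the orange caddy. Set the mugs and the bottle down gently without dropping or knocking them over, and leave the green glass pot standing where it is.

Things in the scene. Friction and masses are not known exactly. Their poses are not given: they have to be found in the camera images.
- spoon_mid (a point): spoon with a round 33 mm wide steel bowl, 150 mm long, lying along its x, z up: red handle 100 mm long, 15 mm wide, 12 mm thick, then a steel head to +x. The point is mid-width and mid-thickness in the handle, 35 mm from its head end, near the balance point; the piece reaches 60 mm to -x and 90 mm to +x of it. Grip here across the handle (along y). 35 to 70 g.
- fork_mid (a point): fork with a 24 mm wide four-tined head, 150 mm long, lying along its x, z up: red handle 100 mm long, 15 mm wide, 12 mm thick, then a steel head to +x. The point is mid-width and mid-thickness in the handle, 35 mm from its head end, near the balance point; the piece reaches 60 mm to -x and 90 mm to +x of it. Grip here across the handle (along y). 35 to 70 g.
- mug_red_mid (a point): small red mug, standing upright, 60 mm high, 54 mm across, 150 g give or take a third; a handle reaches 47 mm from the axis to its +y side. Grip across the body along its x, clear of the handle. This point is on its axis half-way up; z points up.
- mug_brown_mid (a point): small dark brown mug, standing upright, 60 mm high, 54 mm across, 150 g give or take a third; a handle reaches 47 mm from the axis to its +y side. Grip across the body along its x, clear of the handle. This point is on its axis half-way up; z points up.
- soap_mid (a point): blue plastic detergent bottle with a yellow cap, standing upright, 125 mm high, body 48 mm across, 200 g give or take a third. The body is a plain cylinder up to 85 mm above its foot, narrowing above. This point is on its axis half-way up (62.5 mm above its foot); z points up. It is the tallest loose thing.
- cutlery_tray_floor (a point): white open cutlery tray, fixed to the worktop, 160 mm (x) by 210 mm (y) outside, 24 mm high, walls 4 mm, floor top about 4 mm above the worktop. The point is the centre of its inner floor; z up, y along its long side. Spoon and fork fit side by side along y, some 60 mm apart; open the fingers only a little there to release.
- mug_tray_floor (a point): green shallow drip tray, fixed to the worktop, 130 mm (x) by 220 mm (y) outside, 14 mm high, walls 4 mm, floor top about 4 mm above the worktop. The point is the centre of its inner floor; z up, y along its long side. The two mugs fit beside each other along y, some 110 mm apart.
- caddy_floor (a point): orange square open caddy, fixed to the worktop, 90 mm by 90 mm outside, 45 mm high, walls 4 mm (82 mm clear inside), floor top about 4 mm above the worktop. The point is the centre of its inner floor; z up.
- glass_pot_mid (a point): small green glass pot, upright, 60 mm across at the rim, 50 mm high, 200 g. It stands among the loose things in their row and must be left alone. This point is on its axis half-way up.
Mind the look-alikes: they are no part of the job. Of the things that look like the part that bears soap_mid, the middle-sized one is meant.

How it is judged (in metres and radians):
At the end, for the whole second after the job is handed in: Spoon and fork flat on the white tray's floor (0.1 rad), within 70 mm (x), 50 mm (y) of its centre; mugs upright (0.12 rad) on the green tray's floor, within 35, 80 mm; bottle upright on the caddy's floor, within 22 mm; all released, at rest; glass pot upright within 30 mm of its place (x of spoon_mid in the frame of cutlery_tray_floor between -0.07 and 0.07 m and y of spoon_mid in the frame of cutlery_tray_floor between -0.05 and 0.05 m and z of each of spoon_mid, fork_mid in the frame of cutlery_tray_floor below 0.012 m and angle between spoon_mid's own x axis and vertical between 1.47 and 1.67 rad and linear speed of each of spoon, fork, mug_red, mug_brown, soap below 0.03 m/s and x of fork_mid in the frame of cutlery_tray_floor between -0.07 and 0.07 m and y of fork_mid in the frame of cutlery_tray_floor between -0.05 and 0.05 m and angle between fork_mid's own x axis and vertical between 1.47 and 1.67 rad and x of mug_red_mid in the frame of mug_tray_floor between -0.035 and 0.035 m and y of mug_red_mid in the frame of mug_tray_floor between -0.08 and 0.08 m and z of mug_red_mid in the frame of mug_tray_floor between 0.024 and 0.036 m and angle between each of mug_red_mid, mug_brown_mid, soap_mid's own z axis and vertical below 0.12 rad and x of mug_brown_mid in the frame of mug_tray_floor between -0.035 and 0.035 m and y of mug_brown_mid in the frame of mug_tray_floor between -0.08 and 0.08 m and z of mug_brown_mid in the frame of mug_tray_floor between 0.024 and 0.036 m and x of soap_mid in the frame of caddy_floor between -0.022 and 0.022 m and y of soap_mid in the frame of caddy_floor between -0.022 and 0.022 m and z of soap_mid in the frame of caddy_floor between 0.0565 and 0.0685 m and distance of glass_pot_mid from where it was at the start of the episode below 0.03 m and angle between glass_pot_mid's own z axis and vertical below 0.15 rad); the robot touches nothing.
It fails at once if the green glass pot is pushed more than 3 cm from its place or tipped over (distance of glass_pot_mid from where it was at the start of the episode above 0.03 m or angle between glass_pot_mid's own z axis and vertical above 0.5 rad).
It fails at once if a mug or the bottle is knocked over (tilted more than 50 degrees) (angle between any of mug_red_mid, mug_brown_mid, soap_mid's own z axis and vertical above 0.87 rad).
It fails at once if a mug or the bottle is dropped (falls freely at over 0.7 m/s, a fall of about 25 mm) ((linear speed of mug_red above 0.7 m/s and contact force between mug_red and the fingers below 0.1 N) or (linear speed of mug_brown above 0.7 m/s and contact force between mug_brown and the fingers below 0.1 N) or (linear speed of soap above 0.7 m/s and contact force between soap and the fingers below 0.1 N)).
It also fails if it takes over 122 s, if anything falls off the work surface, if the arm or the gripper's body presses on something with over 40 N, if the wrist force passes 120 N, or if a joint passes its speed limit or range.

## Robot

A 6-joint arm with a two-finger parallel gripper is mounted at the origin on the work surface. World frame = base frame: x ahead of the robot, y to its left, z up, the work surface at z = 0. Lengths are in mm, angles in rad, forces in N, time in s.
With the tool pointing down it reaches from about 350 to 775 mm from the base axis. Payload 7.3 kg.
Tool frame: the origin (TCP) lies at the very end of the fingers, on their centre line; the grasp point (between the pads) lies 19 mm behind it; z points along the fingers, y is the line along which they close (so a half turn about z gives the same grasp; the last joint's range is limited). The gripper opens to 92 mm and grips with 3 to 60 N. Pads are 19 mm wide; open, the fingers measure 130 mm over their backs; the gripper's body (75 mm by 190 mm) begins 47 mm behind the grasp point.
Start: joints at [1.033, 0.342, 1.524, -0, 1.275, -0.146], TCP at [200.46, 485.243, 226.741] pointing down, gripper open.
Joint ranges: [-2.53, 2.53], [-0.77, 2.02], [0.04, 2.7], [-1, 4.14], [0.28, 2.66], [-3.11, 3.11]. Speed limits (rad/s): [2.57, 2.57, 3.14, 3.14, 3.14, 3.14].

## Interface

Orientations are given as [roll, pitch, yaw] about the fixed x, y, z axes, in that order (R = Rz(yaw) Ry(pitch) Rx(roll)).
In Python, from plant import * gives the robot as it stands.
- The arm moves only by the tool arm_command, never from a script. Its arguments are lists of equal length, an entry for each row: "gripper": the finger opening in mm, from 0 to 91.8; "dp": the shift along the tool's x, y, z in units of 25 mm (1.0 is 25 mm), a list of three; "twist": the turn about the tool's z in units of 5 degrees (1.0 is 5 degrees). A call has exactly 5 rows; each row shifts and turns the commanded pose from where the row before left it, along the tool's axes as they then stand; what a row does not reach is not made up. A row lasts 1/8 s, in which the tool goes at most 62.5 mm and 10.7 degrees, less where a joint would pass 70% of its speed; a pose out of reach is approached as far as the arm can. A call is refused whole if a number of a shift passes 1 or a number of a turn 1, either way. A call with a gripper value outside its range is refused whole. The fingers move at their own pace and stop on an object; the grip force is fixed at half the most. Time passes only in rows, so rows that do not move let the fingers close, or fill a call up. It gives the time, the measured TCP pose, the force, the opening and the grip force at its end, in the units of the state.
- get_obs(): the state, without advancing time (a new reading comes with each control period).
- capture(name): name is "scene" or "top" or "wrist"; returns the picture (480x640x3 uint8, red, green, blue); there is no depth.
- get_calibration(name): a dict with "mtx" (3x3 intrinsics, pixels), "position" and "attitude" of the camera in the world; the wrist camera has in their place "mount" (4x4, takes a point from camera to tool coordinates, whose origin is the TCP and whose axes are the flange's). Camera axes: x right, y down, z forward; pixel columns grow to the right and rows downward; lengths in mm; the calibration is good to about 2 mm. A picture is of the moment at which its call begins: read the wrist's pose just before it. get_calibration takes no time and is no camera call.
- close_job(): hands the job in; it is judged then, once.
The state is a dict: "time": time; "joint_positions": joint angles; "dq": joint speeds; "tau": joint torques, N m; "tool_pos": TCP position; "tcp_rot": TCP orientation; "contact_force": force on the tool from outside, world axes, zero at the start; "moment": the same for the moment, N m; "grip_width": finger opening in mm; "finger_force": force on a finger pad.
Only numpy, scipy, OpenCV 4.12 (cv2) and the standard library are available. Lean on these libraries where they do the work, as an engineer would, in place of code of your own. Each camera call takes 0.05 s, during which the arm holds its last target. There are 200 camera calls.

## Working session

There is one attempt and no reset: what is moved stays moved. The work goes in short steps, Python scripts to look and compute and a tool call to move; the robot and the scene stay as the last step left them, time stands still between calls to the robot, and variables do not carry over. Pictures are saved under pics/ and viewed, at most 15 in all, crops included, and the job is handed in when it is done.

Besides the shell and the picture viewer there is one more tool, called after "Call:" as name([rows], argument=value, ...), one row to a line, values as JSON. arm_command: Moves the arm, as the interface text tells. Its arguments: {"type":"object","properties":{"gripper":{"type":"array"},"dp":{"type":"array"},"twist":{"type":"array"}},"required":["gripper","dp","twist"]}

```bash
mkdir -p pics; ls; python3 - <<'E'
from plant import *
import cv2
o=get_obs(); print({k:o[k] for k in('time','tool_pos','tcp_rot','grip_width')})
for n in('scene','top'):
    c=get_calibration(n); print(n,c)
    cv2.imwrite(f'pics/{n}0.png',capture(n)[:,:,::-1])
print(get_calibration('wrist'))
E
```

```text
pics
{'time': 0.0, 'tool_pos': array([200.26258104, 484.8546017 , 226.0332276 ]), 'tcp_rot': array([-3.14004259e+00, -2.10220350e-04,  2.74979757e+00]), 'grip_width': 91.51128307314804}
scene {'mtx': array([[438.69604352,   0.        , 325.79593026],
       [  0.        , 438.69604352, 235.48225333],
       [  0.        ,   0.        ,   1.        ]]), 'position': array([ 934.07980309, -123.03696702,  699.00966052]), 'attitude': array([-2.49623839,  0.00720187,  1.29628426])}
top {'mtx': array([[514.29613583,   0.        , 314.33984887],
       [  0.        , 514.29613583, 236.10617032],
       [  0.        ,   0.        ,   1.        ]]), 'position': array([3.91724428e+02, 3.45736383e-01, 9.44696436e+02]), 'attitude': array([-3.05000095, -0.00963537, -1.56101186])}
{'mtx': array([[359.75626063,   0.        , 320.49732132],
       [  0.        , 359.75626063, 238.79738747],
       [  0.        ,   0.        ,   1.        ]]), 'mount': array([[-4.90430894e-05, -9.58403646e-01, -2.85416272e-01,
         7.75939241e+01],
       [ 9.99999413e-01,  2.61850558e-04, -1.05110192e-03,
        -7.23394646e-01],
       [ 1.08211632e-03, -2.85416156e-01,  9.58403071e-01,
        -1.57134026e+02],
       [ 0.00000000e+00,  0.00000000e+00,  0.00000000e+00,
         1.00000000e+00]])}
```

View pics/top0.png

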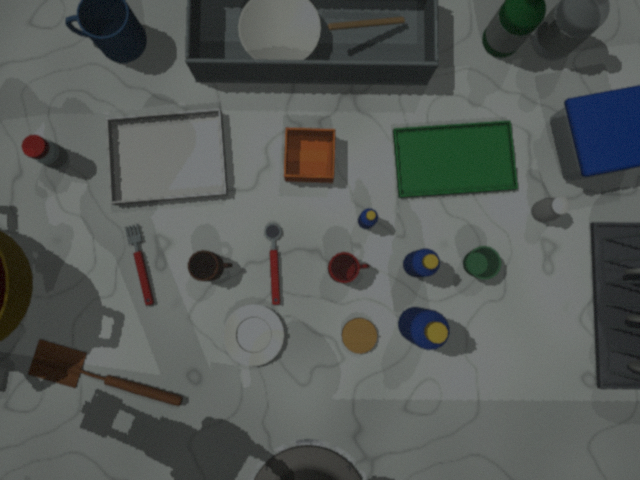

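View pics/scene0.png

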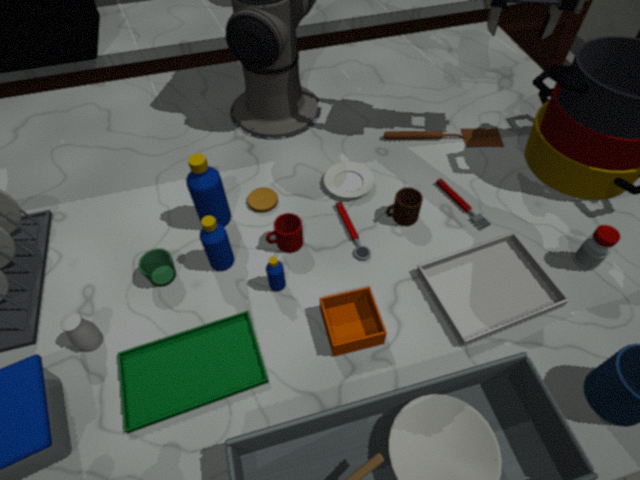

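```bash
cat > h.py <<'E'
from plant import *
import numpy as np, cv2
from scipy.spatial.transform import Rotation as Ro
def pose(name,o=None):
    c=get_calibration(name)
    if name=='wrist':
        T=np.eye(4);T[:3,:3]=Ro.from_euler('xyz',o['tcp_rot']).as_matrix();T[:3,3]=o['tool_pos']
        M=T@c['mount'];return c['mtx'],M[:3,:3],M[:3,3]
    return c['mtx'],Ro.from_euler('xyz',c['attitude']).as_matrix(),np.array(c['position'])
def p2w(P,u,v,z):
    K,R,t=P; d=R@np.linalg.inv(K)@[u,v,1.]; return (t+d*(z-t[2])/d[2])[:2].round(1)
def w2p(P,w):
    K,R,t=P; q=K@R.T@(np.array(w,float)-t); return (q[:2]/q[2]).round(1)
E
python3 - <<'E'
from h import *
im=cv2.imread('pics/top0.png');P=pose('top')
c=cv2.resize(im[100:350,120:520],None,fx=2,fy=2,interpolation=cv2.INTER_CUBIC)
cv2.imwrite('pics/c0.png',cv2.convertScaleAbs(c,alpha=1.6))
hsv=cv2.cvtColor(im,cv2.COLOR_BGR2HSV)
def blobs(nm,lo,hi,z,amin=60):
    m=cv2.inRange(hsv,np.array(lo),np.array(hi))
    n,l,s,ce=cv2.connectedComponentsWithStats(m)
    for i in range(1,n):
        if s[i,4]>amin:
            ys,xs=np.where(l==i); r=cv2.minAreaRect(np.c_[xs,ys].astype(np.float32))
            b=cv2.boxPoints(r); print(nm,s[i],ce[i].round(1),p2w(P,*ce[i],z),[tuple(p2w(P,*q,z)) for q in b])
blobs('red',(0,170,70),(6,255,255),6);blobs('red2',(174,170,70),(180,255,255),6)
blobs('org',(7,190,80),(14,255,255),45,300)
blobs('grn',(50,120,40),(75,255,255),14,300)
blobs('yel',(20,120,80),(32,255,255),125,20)
blobs('brn',(0,60,15),(15,255,70),60,100)
for q in[(108,120),(221,109),(229,198),(113,205)]:print('tray',p2w(P,*q,24))
print(w2p(P,[400,0,0]))
E
```

```text
red [ 23 137  21  19 246] [ 32.6 145.8] [640.6 515.8] [(np.float64(656.9), np.float64(534.6)), (np.float64(657.4), np.float64(497.7)), (np.float64(623.4), np.float64(495.7)), (np.float64(622.9), np.float64(532.5))]
red [271 251   7  30 107] [273.7 265.7] [423.1  65.6] [(np.float64(449.7), np.float64(71.7)), (np.float64(450.2), np.float64(61.8)), (np.float64(397.7), np.float64(58.5)), (np.float64(397.1), np.float64(68.3))]
red [139 270   9  20  63] [143.3 279.9] [395.  301.4] [(np.float64(411.9), np.float64(310.5)), (np.float64(414.0), np.float64(301.2)), (np.float64(379.1), np.float64(292.3)), (np.float64(377.0), np.float64(301.6))]
grn [504   0  32  27 649] [518.6  12.1] [ 908.9 -391.8] [(np.float64(932.7), np.float64(-364.6)), (np.float64(933.6), np.float64(-423.9)), (np.float64(881.9), np.float64(-422.3)), (np.float64(881.0), np.float64(-363.3))]
grn [ 394  122  123   75 7776] [454.7 159.2] [ 622.8 -265.7] [(np.float64(678.7), np.float64(-152.3)), (np.float64(697.7), np.float64(-373.0)), (np.float64(569.7), np.float64(-378.7)), (np.float64(551.5), np.float64(-160.7))]
yel [367 211
[... 1538 characters left out ...]
 [420.6 -57.7] [(np.float64(442.4), np.float64(-36.4)), (np.float64(442.9), np.float64(-81.2)), (np.float64(396.5), np.float64(-81.3)), (np.float64(396.1), np.float64(-36.7))]
brn [  0 261   6  49 149] [  1.7 283.8] [385.8 524.2] [(np.float64(424.6), np.float64(529.7)), (np.float64(424.7), np.float64(521.2)), (np.float64(343.4), np.float64(515.9)), (np.float64(343.3), np.float64(524.3))]
brn [  28  340  154   65 2362] [ 86.1 372.2] [239.4 373.7] [(np.float64(235.9), np.float64(471.3)), (np.float64(294.6), np.float64(457.8)), (np.float64(226.4), np.float64(205.3)), (np.float64(168.5), np.float64(220.3))]
tray [685.6 371.7]
tray [708.9 166. ]
tray [543.9 147.2]
tray [528.8 355.5]
[309.6 278.8]
```

View pics/c0.png

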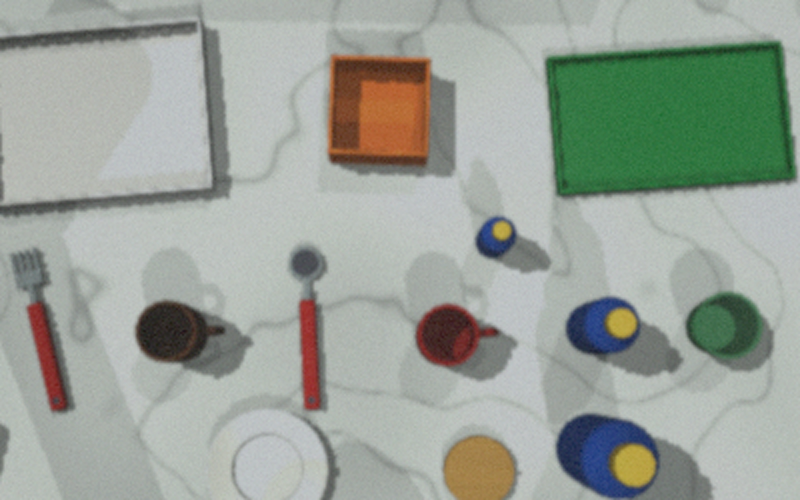

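Look-alikes: blue bottles at (368,218) small, (422,263) middle and (424,328) large, so I take the middle one. The red mug is at (343,267) and the brown at (205,265); the navy mug at (110,25) is not wanted. The fork is at (140,265) and the spoon at (275,262). The green pot at (481,262) stays. The crop confirms the middle bottle, and both mug handles point to image right (−y).

```bash
cat > tg.py <<'E'
from h import *
P=pose('top'); f=lambda x,y:(120+x/2,100+y/2)
w=lambda q,z:np.array(p2w(P,*q,z))
def ax(a,b): d=b-a; return np.degrees(np.arctan2(d[1],d[0])).round(1)
if __name__=='__main__':
    for n,a,b in(('spoon',(307,300),(313,408)),('fork',(37,304),(60,410))):
        A,B=w(f(*a),8),w(f(*b),8); print(n,'mid',(A+(B-A)*.35).round(1),'x dir deg',ax(B,A),np.linalg.norm(A-B))
    print('red',w(f(447,335),60),'brown',w(f(171,331),60),'bottle cap',w(f(622,323),125))
    print('big cap@200',w((437,332),200),'small@75',w((370.5,215),75),'pot rim',w(f(725,327),50))
    print('handles',w(f(487,332),35),w(f(215,330),35))
    g=np.array([w(f(*q),14) for q in((547,58),(781,42),(796,180),(559,194))]);print('green',g.mean(0),ax(g[1],g[0]),ax(g[2],g[3]))
    c=np.array([w(f(*q),45) for q in((331,57),(430,60),(428,161),(329,160))]);print('caddy',c.mean(0),c.tolist())
    t=np.array([w(q,24) for q in((108,120),(221,109),(229,198),(113,205))]);print('white',t.mean(0))
E
cat > d.py <<'E'
import sys
from h import *
o=get_obs(); x,y,z,yaw=map(float,sys.argv[1:5]) # target mm, deg
R=Ro.from_euler('xyz',o['tcp_rot']).as_matrix(); cy=np.degrees(o['tcp_rot'][2])
# tool frame after turning
Rt=Ro.from_euler('xyz',[180,0,yaw],degrees=True).as_matrix(); d=np.array([x,y,z])-o['tool_pos']
print('t',round(o['time'],2),'pos',o['tool_pos'].round(1),'yaw',cy.round(1),'units now-axes',(R.T@d/25).round(2),'target-axes',(Rt.T@d/25).round(2),'twist',round(-((yaw-cy+180)%360-180)/5,2),'w',round(o['grip_width'],1),'F',o['contact_force'].round(1))
E
python3 tg.py; python3 d.py 430 303 120 180
```

```text
spoon mid [417.4  63.9] x dir deg 4.2 97.8579071920098
fork mid [412.  302.9] x dir deg 14.4 98.39888210747107
red [419.4 -58. ] brown [420.5 178.8] bottle cap [ 428.4 -193.5]
big cap@200 [ 324.1 -183.3] small@75 [ 508.9 -102.7] pot rim [ 429.1 -301.2]
handles [423.2 -95.1] [422.5 145.1]
green [ 623.075 -267.125] 94.7 94.1
caddy [620.175   2.075] [[667.3, 46.0], [665.7, -42.7], [573.9, -41.4], [573.8, 46.4]]
white [616.8 260.1]
t 0.1 pos [200.2 484.9 226.1] yaw 157.6 units now-axes [-11.27  -3.21   4.25] target-axes [-9.19 -7.28  4.24] twist -4.49 w 91.6 F [ 0.2  0.1 -0.5]
```

Call:
arm_command([
  [-0.71, -0.23, 0.3],
  [-0.71, -0.23, 0.3],
  [-0.71, -0.23, 0.3],
  [-0.71, -0.23, 0.3],
  [-0.71, -0.23, 0.3],
], gripper=[91, 91, 91, 91, 91], twist=[0, 0, 0, 0, 0])

```text
time: 0.72
tool_pos: [272.7, 423.7, 188.7]
tcp_rot: [-3.142, 0.0, 2.749]
contact_force: [-0.3, -0.7, 0.5]
grip_width: 90.6
finger_force: 0.0
```

Call:
arm_command([
  [-0.71, -0.23, 0.3],
  [-0.71, -0.23, 0.3],
  [-0.71, -0.23, 0.3],
  [-0.71, -0.23, 0.3],
  [-0.71, -0.23, 0.3],
], gripper=[60, 60, 60, 60, 60], twist=[0, 0, 0, 0, 0])

```text
time: 1.35
tool_pos: [343.5, 363.4, 151.2]
tcp_rot: [3.141, 0.0, 2.75]
contact_force: [0.8, 0.2, 0.7]
grip_width: 60.0
finger_force: 0.0
```

Call:
arm_command([
  [-0.71, -0.23, 0.3],
  [-0.71, -0.23, 0.3],
  [-0.71, -0.23, 0.3],
  [-0.71, -0.23, 0.3],
  [-0.71, -0.23, 0.3],
], gripper=[50, 50, 50, 50, 50], twist=[0, 0, 0, 0, 0])

```text
time: 1.98
tool_pos: [414.6, 303.1, 113.7]
tcp_rot: [3.141, 0.0, 2.75]
contact_force: [0.7, 0.5, -0.3]
grip_width: 50.1
finger_force: 0.0
```

Call:
arm_command([
  [0, 0, 0],
  [0, 0, 0],
  [0, 0, 0],
  [0, 0, 0],
  [0, 0, 0],
], gripper=[50, 50, 50, 50, 50], twist=[-0.74, -0.74, -0.74, -0.74, -0.74])

```text
time: 2.6
tool_pos: [414.1, 303.5, 113.9]
tcp_rot: [3.142, -0.0, 3.075]
contact_force: [-0.5, -0.4, -1.0]
grip_width: 49.9
finger_force: 0.0
```

Call:
arm_command([
  [0, 0, 0],
  [0, 0, 0],
  [0, 0, 0],
  [0, 0, 0],
  [0, 0, 0],
], gripper=[50, 50, 50, 50, 50], twist=[-0.74, -0.74, -0.74, -0.74, -0.74])

```text
time: 3.22
tool_pos: [414.1, 303.5, 114.0]
tcp_rot: [3.142, 0.0, -2.885]
contact_force: [0.3, -0.3, -0.9]
grip_width: 49.7
finger_force: 0.0
```

```bash
python3 d.py 412 303 3 194.4; python3 - <<'E'
from h import *
o=get_obs();P=pose('wrist',o);im=capture('wrist')[:,:,::-1]
cv2.imwrite('pics/w1.png',im); print(w2p(P,[412,303,8]), w2p(P,[474,319,6]), w2p(P,[354,288,6]))
E
```

```text
t 3.23 pos [414.1 303.5 114. ] yaw -165.3 units now-axes [0.09 0.   4.44] target-axes [0.09 0.   4.44] twist 0.06 w 49.7 F [ 0.3 -0.3 -0.9]
[321.3 235.8] [321.  310.4] [321.6 154.9]
```

View pics/w1.png

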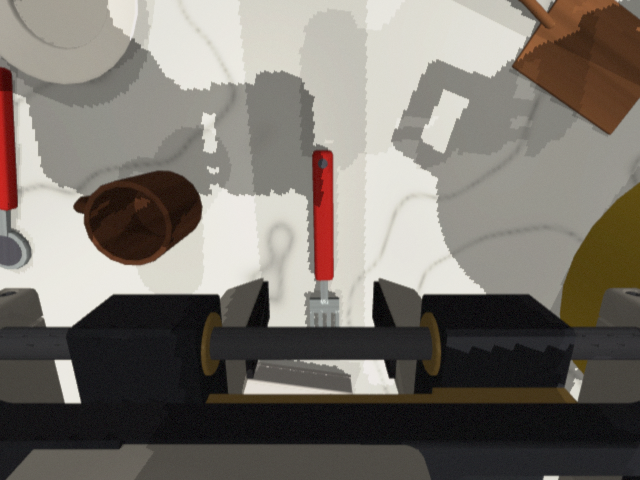

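The wrist view shows the fork handle centred between the fingers, from (322,152) to (323,279), which agrees with the estimate. I go down and grip.

Call:
arm_command([
  [0, 0, 0.95],
  [0, 0, 0.95],
  [0, 0, 0.95],
  [0, 0, 0.95],
  [0, 0, 0.6],
], gripper=[40, 40, 40, 40, 40], twist=[0, 0, 0, 0, 0])

```text
time: 3.9
tool_pos: [413.6, 303.4, 3.0]
tcp_rot: [-3.141, -0.001, -2.888]
contact_force: [0.1, -0.2, 0.1]
grip_width: 39.9
finger_force: 0.0
```

Call:
arm_command([
  [0, 0, 0],
  [0, 0, 0],
  [0, 0, 0],
  [0, 0, 0],
  [0, 0, 0],
], gripper=[5, 5, 5, 5, 5], twist=[0, 0, 0, 0, 0])

```text
time: 4.53
tool_pos: [414.2, 304.2, 5.1]
tcp_rot: [3.141, 0.002, -2.888]
contact_force: [-0.4, 0.1, 6.6]
grip_width: 14.5
finger_force: 30.0
```

Call:
arm_command([
  [0, 0, 0],
  [0, 0, -0.6],
  [0, 0, -0.8],
  [0, 0, -0.9],
  [0, 0, -0.9],
], gripper=[5, 5, 5, 5, 5], twist=[0, 0, 0, 0, 0])

```text
time: 5.15
tool_pos: [413.4, 303.8, 85.6]
tcp_rot: [3.142, 0.0, -2.888]
contact_force: [-0.6, 0.5, -1.0]
grip_width: 14.7
finger_force: 30.0
```

```bash
python3 d.py 590 275 60 94.8;python3 d.py 590 275 9 94.8
```

```text
t 5.15 pos [413.4 303.8  85.6] yaw -165.4 units now-axes [-6.55 -2.89  1.02] target-axes [-1.74  6.94  1.02] twist 19.95 w 14.7 F [-0.6  0.5 -1. ]
t 5.15 pos [413.4 303.8  85.6] yaw -165.4 units now-axes [-6.55 -2.89  3.06] target-axes [-1.74  6.94  3.06] twist 19.95 w 14.7 F [-0.6  0.5 -1. ]
```

Call:
arm_command([
  [-0.63, -0.3, 0],
  [-0.63, -0.3, 0],
  [-0.64, -0.3, 0],
  [-0.64, -0.3, 0],
  [-0.64, -0.3, 0],
], gripper=[5, 5, 5, 5, 5], twist=[0, 0, 0, 0, 0])

```text
time: 5.78
tool_pos: [501.2, 286.8, 83.1]
tcp_rot: [-3.141, -0.002, -2.888]
contact_force: [-0.1, -0.8, -0.4]
grip_width: 14.7
finger_force: 30.0
```

Call:
arm_command([
  [-0.63, -0.29, 0],
  [-0.63, -0.29, 0],
  [-0.63, -0.29, 0],
  [-0.64, -0.29, 0],
  [-0.64, -0.29, 0],
], gripper=[5, 5, 5, 5, 5], twist=[0, 0, 0, 0, 0])

```text
time: 6.4
tool_pos: [586.9, 271.5, 82.9]
tcp_rot: [-3.142, -0.002, -2.888]
contact_force: [-0.6, 0.4, -1.0]
grip_width: 14.7
finger_force: 30.0
```

Call:
arm_command([
  [0, 0, 0],
  [0, 0, 0],
  [0, 0, 0],
  [0, 0, 0],
  [0, 0, 0],
], gripper=[5, 5, 5, 5, 5], twist=[1, 1, 1, 1, 1])

```text
time: 7.02
tool_pos: [586.3, 271.6, 82.8]
tcp_rot: [-3.141, -0.002, 2.956]
contact_force: [-0.4, 0.5, -0.5]
grip_width: 14.5
finger_force: 30.0
```

Call:
arm_command([
  [0, 0, 0],
  [0, 0, 0],
  [0, 0, 0],
  [0, 0, 0],
  [0, 0, 0],
], gripper=[5, 5, 5, 5, 5], twist=[1, 1, 1, 1, 1])

```text
time: 7.65
tool_pos: [586.3, 271.6, 82.8]
tcp_rot: [-3.14, -0.001, 2.519]
contact_force: [-0.3, 0.1, -0.9]
grip_width: 14.7
finger_force: 30.0
```

Call:
arm_command([
  [0, 0, 0],
  [0, 0, 0],
  [0, 0, 0],
  [0, 0, 0],
  [0, 0, 0],
], gripper=[5, 5, 5, 5, 5], twist=[1, 1, 1, 1, 1])

```text
time: 8.28
tool_pos: [586.3, 271.6, 82.8]
tcp_rot: [-3.14, -0.0, 2.083]
contact_force: [0.3, -0.9, -0.8]
grip_width: 14.5
finger_force: 30.0
```

Call:
arm_command([
  [0, 0, 0],
  [0, 0, 0],
  [0, 0, 0],
  [0, 0, 0],
  [0, 0, 0],
], gripper=[5, 5, 5, 5, 5], twist=[1, 1, 1, 1, 1])

```text
time: 8.9
tool_pos: [586.3, 271.6, 82.9]
tcp_rot: [-3.14, 0.0, 1.647]
contact_force: [0.2, 0.4, -0.5]
grip_width: 14.6
finger_force: 30.0
```

```bash
python3 d.py 585.6 272.5 9 94.8; python3 - <<'E'
from h import *
o=get_obs();P=pose('wrist',o);im=capture('wrist')[:,:,::-1]
im=im.copy()
for a in(-76,76):
  for b in(-101,101):
    q=w2p(P,[616.8+a*.9965-b*.0837,260.1+a*.0837+b*.9965,24]);cv2.circle(im,tuple(int(v) for v in q),4,(255,0,255),-1)
cv2.imwrite('pics/w2.png',im)
E
```

```text
t 8.9 pos [586.3 271.6  82.9] yaw 94.3 units now-axes [ 0.04 -0.02  2.95] target-axes [ 0.04 -0.02  2.95] twist -0.09 w 14.6 F [ 0.2  0.4 -0.5]
```

View pics/w2.png

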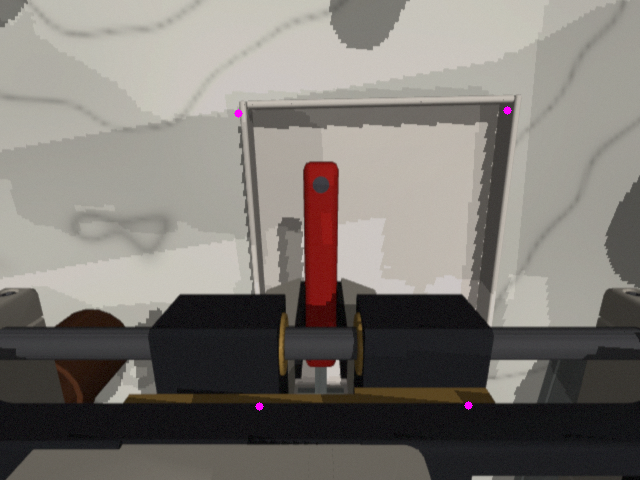

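The fork hangs straight over the tray. The tray's inner rim corners are at about (248,106) and (516,99), some 5 mm further in +x and +y than I estimated. That leaves ample room, so I lower the fork.

Call:
arm_command([
  [0, 0.15, 0.8],
  [0, 0, 0.8],
  [0, 0, 0.7],
  [0, 0, 0.4],
  [0, 0, 0.27],
], gripper=[5, 5, 5, 5, 5], twist=[0, 0, 0, 0, 0])

```text
time: 9.57
tool_pos: [589.5, 272.6, 9.1]
tcp_rot: [-3.141, 0.0, 1.651]
contact_force: [-0.4, 0.1, 3.4]
grip_width: 14.4
finger_force: 30.0
```

Call:
arm_command([
  [0, 0, 0],
  [0, 0, 0],
  [0, 0, 0],
  [0, 0, -0.5],
  [0, 0, -0.9],
], gripper=[15, 20, 25, 25, 25], twist=[0, 0, 0, 0, 0])

```text
time: 10.2
tool_pos: [589.2, 272.6, 45.5]
tcp_rot: [-3.141, 0.0, 1.65]
contact_force: [0.5, -0.1, 0.4]
grip_width: 25.4
finger_force: 0.0
```

Call:
arm_command([
  [0, 0, -0.9],
  [0, 0, -0.9],
  [0, 0, -0.9],
  [0, 0, 0],
  [0, 0, 0],
], gripper=[25, 25, 40, 40, 40], twist=[0, 0, 0, -1, -1])

```text
time: 10.82
tool_pos: [589.9, 272.8, 114.2]
tcp_rot: [3.139, -0.0, 1.828]
contact_force: [0.1, -0.1, 0.8]
grip_width: 39.6
finger_force: 0.0
```

```bash
python3 d.py 417.4 63.9 100 184.2; python3 - <<'E'
from h import *
o=get_obs();im=capture('wrist')[:,:,::-1]
cv2.imwrite('pics/w3.png',im)
E
```

```text
t 10.82 pos [589.9 272.8 114.2] yaw 104.7 units now-axes [-6.33 -8.8   0.55] target-axes [ 7.49 -7.83  0.57] twist -15.9 w 39.6 F [ 0.1 -0.1  0.8]
```

View pics/w3.png

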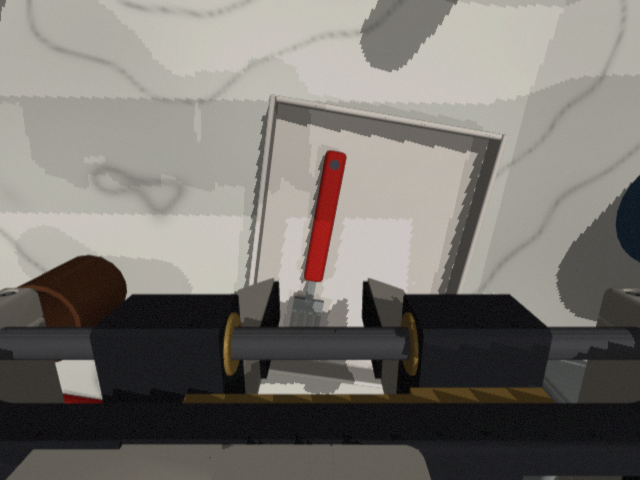

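The fork lies flat in the tray, with its handle from (337,155) to (314,280). Next is the spoon.

Call:
arm_command([
  [-0.63, -0.88, 0.05],
  [-0.63, -0.88, 0.05],
  [-0.63, -0.88, 0.05],
  [-0.63, -0.88, 0.05],
  [-0.63, -0.88, 0.05],
], gripper=[40, 40, 40, 40, 40], twist=[0, 0, 0, 0, 0])

```text
time: 11.5
tool_pos: [502.5, 168.2, 107.1]
tcp_rot: [3.14, 0.0, 1.823]
contact_force: [-0.7, -0.5, 0.1]
grip_width: 40.1
finger_force: 0.0
```

Call:
arm_command([
  [-0.63, -0.88, 0.05],
  [-0.63, -0.88, 0.05],
  [-0.63, -0.88, 0.05],
  [-0.63, -0.88, 0.05],
  [-0.63, -0.88, 0.05],
], gripper=[40, 40, 40, 40, 40], twist=[0, 0, 0, 0, 0])

```text
time: 12.12
tool_pos: [416.0, 64.3, 100.7]
tcp_rot: [3.14, 0.0, 1.823]
contact_force: [-0.7, 0.0, -0.1]
grip_width: 40.1
finger_force: 0.0
```

Call:
arm_command([
  [0, 0, 0],
  [0, 0, 0],
  [0, 0, 0],
  [0, 0, 0],
  [0, 0, 0],
], gripper=[40, 40, 40, 40, 40], twist=[-1, -1, -1, -1, -1])

```text
time: 12.75
tool_pos: [416.5, 64.9, 100.8]
tcp_rot: [3.14, 0.001, 2.263]
contact_force: [-0.3, 0.2, -0.1]
grip_width: 40.0
finger_force: 0.0
```

Call:
arm_command([
  [0, 0, 0],
  [0, 0, 0],
  [0, 0, 0],
  [0, 0, 0],
  [0, 0, 0],
], gripper=[40, 40, 40, 40, 40], twist=[-1, -1, -1, -1, -1])

```text
time: 13.38
tool_pos: [416.6, 64.9, 100.7]
tcp_rot: [3.141, 0.001, 2.699]
contact_force: [0.4, -0.4, -0.2]
grip_width: 40.2
finger_force: 0.0
```

Call:
arm_command([
  [0, 0, 0],
  [0, 0, 0],
  [0, 0, 0],
  [0, 0, 0],
  [0, 0, 0],
], gripper=[40, 40, 40, 40, 40], twist=[-1, -1, -1, -1, -1])

```text
time: 14.0
tool_pos: [416.6, 65.0, 100.8]
tcp_rot: [3.142, 0.002, 3.135]
contact_force: [0.6, 0.6, 0.3]
grip_width: 40.1
finger_force: 0.0
```

```bash
python3 d.py 417.4 63.9 3.5 184.2; python3 - <<'E'
from h import *
o=get_obs();P=pose('wrist',o);im=capture('wrist')[:,:,::-1]
h=cv2.cvtColor(im.copy(),cv2.COLOR_BGR2HSV); m=cv2.inRange(h,(0,150,60),(6,255,255))|cv2.inRange(h,(174,150,60),(180,255,255))
n,l,s,c=cv2.connectedComponentsWithStats(m)
for i in range(1,n):
    if s[i,4]>800:
        ys,xs=np.where(l==i);r=cv2.minAreaRect(np.c_[xs,ys].astype(np.float32));print(s[i],r,[tuple(p2w(P,*q,10)) for q in cv2.boxPoints(r)])
E
```

```text
t 14.0 pos [416.6  65.  100.8] yaw 179.6 units now-axes [-0.03 -0.04  3.89] target-axes [-0.03 -0.04  3.89] twist -0.91 w 40.1 F [0.6 0.6 0.3]
[ 304  154   29  135 2576] ((318.9597473144531, 221.00326538085938), (135.01637268066406, 20.608047485351562), 85.36454010009766) [(np.float64(353.4), np.float64(53.0)), (np.float64(352.4), np.float64(66.8)), (np.float64(450.7), np.float64(74.6)), (np.float64(452.0), np.float64(59.2))]
[  62  212  130  102 7030] ((128.59767150878906, 262.359130859375), (80.87679290771484, 130.1496124267578), 65.69544982910156) [(np.float64(421.6), np.float64(-130.7)), (np.float64(382.8), np.float64(-39.5)), (np.float64(438.0), np.float64(-21.7)), (np.float64(482.0), np.float64(-118.1))]
```

Call:
arm_command([
  [0, 0, 0.8],
  [0, 0, 0.9],
  [0, 0, 0.9],
  [0, 0, 0.8],
  [0, 0, 0.45],
], gripper=[40, 40, 40, 40, 40], twist=[-0.9, 0, 0, 0, 0])

```text
time: 14.68
tool_pos: [416.2, 65.0, 3.4]
tcp_rot: [3.141, 0.0, -3.073]
contact_force: [0.1, -0.2, 0.4]
grip_width: 40.2
finger_force: 0.0
```

Call:
arm_command([
  [0, 0, 0],
  [0, 0, 0],
  [0, 0, 0],
  [0, 0, 0],
  [0, 0, 0],
], gripper=[5, 5, 5, 5, 5], twist=[0, 0, 0, 0, 0])

```text
time: 15.3
tool_pos: [416.7, 65.0, 4.3]
tcp_rot: [-3.142, 0.001, -3.071]
contact_force: [0.0, -0.7, 6.3]
grip_width: 14.7
finger_force: 30.0
```

Call:
arm_command([
  [0, 0, 0],
  [0, 0, -0.7],
  [0, 0, -1],
  [0, 0, -1],
  [0, 0, -1],
], gripper=[5, 5, 5, 5, 5], twist=[0, 0, 0, 0, 0])

```text
time: 15.92
tool_pos: [415.9, 65.0, 97.0]
tcp_rot: [3.142, -0.0, -3.071]
contact_force: [0.2, 0.3, -0.6]
grip_width: 14.5
finger_force: 30.0
```

```bash
python3 d.py 649 283 100 95.5
```

```text
t 15.93 pos [415.9  65.   97. ] yaw -176.0 units now-axes [-9.92  8.04 -0.12] target-axes [ 7.79 10.12 -0.12] twist 17.71 w 14.5 F [ 0.2  0.3 -0.6]
```

Call:
arm_command([
  [-0.99, 0.8, -0.1],
  [-0.99, 0.8, -0.1],
  [-0.99, 0.8, 0],
  [-0.99, 0.8, 0],
  [-0.99, 0.8, 0],
], gripper=[5, 5, 5, 5, 5], twist=[0, 0, 0, 0, 0])

```text
time: 16.55
tool_pos: [533.0, 174.2, 101.1]
tcp_rot: [-3.142, -0.0, -3.071]
contact_force: [-0.3, -0.1, -0.6]
grip_width: 14.7
finger_force: 30.0
```

Call:
arm_command([
  [-0.99, 0.8, 0],
  [-0.99, 0.8, 0],
  [-0.99, 0.8, 0],
  [-0.99, 0.8, 0],
  [-0.99, 0.8, 0],
], gripper=[5, 5, 5, 5, 5], twist=[0, 0, 0, 0, 0])

```text
time: 17.18
tool_pos: [649.3, 282.5, 100.9]
tcp_rot: [-3.141, -0.001, -3.071]
contact_force: [0.2, 0.2, -1.8]
grip_width: 14.9
finger_force: 30.0
```

Call:
arm_command([
  [0, 0, 0],
  [0, 0, 0],
  [0, 0, 0],
  [0, 0, 0],
  [0, 0, 0],
], gripper=[5, 5, 5, 5, 5], twist=[1, 1, 1, 1, 1])

```text
time: 17.8
tool_pos: [648.5, 281.8, 100.7]
tcp_rot: [-3.141, -0.001, 2.773]
contact_force: [-0.5, -0.1, -0.2]
grip_width: 14.6
finger_force: 30.0
```

Call:
arm_command([
  [0, 0, 0],
  [0, 0, 0],
  [0, 0, 0],
  [0, 0, 0],
  [0, 0, 0],
], gripper=[5, 5, 5, 5, 5], twist=[1, 1, 1, 1, 1])

```text
time: 18.42
tool_pos: [648.5, 281.8, 100.8]
tcp_rot: [-3.141, -0.001, 2.337]
contact_force: [0.6, 0.2, -1.3]
grip_width: 14.4
finger_force: 30.0
```

Call:
arm_command([
  [0, 0, 0],
  [0, 0, 0],
  [0, 0, 0],
  [0, 0, 0],
  [0, 0, 0],
], gripper=[5, 5, 5, 5, 5], twist=[1, 1, 1, 1, 1])

```text
time: 19.05
tool_pos: [648.5, 281.8, 100.8]
tcp_rot: [-3.141, -0.0, 1.9]
contact_force: [-0.1, 0.3, -0.9]
grip_width: 14.6
finger_force: 30.0
```

Call:
arm_command([
  [0, 0, 0],
  [0, 0, 0],
  [0, 0, 0],
  [0, 0, 0],
  [0, 0, 0],
], gripper=[5, 5, 5, 5, 5], twist=[1, 1, 0.7, 0, 0])

```text
time: 19.68
tool_pos: [648.7, 281.9, 101.0]
tcp_rot: [-3.141, 0.0, 1.669]
contact_force: [-0.7, -0.4, -0.8]
grip_width: 14.6
finger_force: 30.0
```

```bash
python3 d.py 650 281 8 95.5; python3 - <<'E'
from h import *
im=capture('wrist')[:,:,::-1]
cv2.imwrite('pics/w4.png',im)
E
```

```text
t 19.68 pos [648.7 281.9 101. ] yaw 95.6 units now-axes [-0.04  0.05  3.72] target-axes [-0.04  0.05  3.72] twist 0.02 w 14.6 F [-0.7 -0.4 -0.8]
```

View pics/w4.png

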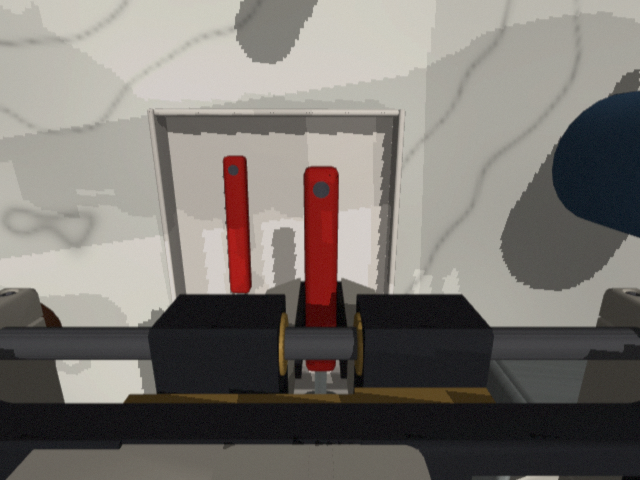

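The spoon is aligned over the tray, parallel to the fork with clear space between them, so I lower it.

Call:
arm_command([
  [0, 0, 0.9],
  [0, 0, 0.9],
  [0, 0, 0.9],
  [0, 0, 0.7],
  [0, 0, 0.3],
], gripper=[5, 5, 5, 5, 5], twist=[0, 0, 0, 0, 0])

```text
time: 20.35
tool_pos: [648.2, 281.8, 8.2]
tcp_rot: [-3.14, 0.0, 1.668]
contact_force: [-15.2, -6.3, 35.0]
grip_width: 14.6
finger_force: 30.0
```

Call:
arm_command([
  [0, 0, 0],
  [0, 0, 0],
  [0, 0, 0],
  [0, 0, -0.5],
  [0, 0, -0.9],
], gripper=[15, 20, 25, 25, 25], twist=[0, 0, 0, 0, 0])

```text
time: 20.98
tool_pos: [648.5, 281.8, 44.0]
tcp_rot: [-3.14, 0.0, 1.668]
contact_force: [0.8, 0.4, 0.4]
grip_width: 25.1
finger_force: 0.0
```

Call:
arm_command([
  [0, 0, -0.9],
  [0, 0, -0.9],
  [0, 0, -0.9],
  [0, 0, 0],
  [0, 0, 0],
], gripper=[25, 25, 60, 91, 91], twist=[0, 0, 0, 0, 0])

```text
time: 21.6
tool_pos: [648.5, 281.8, 110.7]
tcp_rot: [-3.141, 0.0, 1.668]
contact_force: [-0.9, 0.8, -0.6]
grip_width: 50.7
finger_force: 0.0
```

```bash
python3 d.py 420.5 178.8 110 91
```

```text
t 21.6 pos [648.5 281.8 110.7] yaw 95.6 units now-axes [-3.22 -9.48  0.04] target-axes [-3.96 -9.19  0.03] twist 0.91 w 50.7 F [-0.9  0.8 -0.6]
```

Call:
arm_command([
  [-0.32, -0.95, 0],
  [-0.32, -0.95, 0],
  [-0.32, -0.95, 0],
  [-0.32, -0.95, 0],
  [-0.32, -0.95, 0],
], gripper=[91, 91, 91, 91, 91], twist=[0, 0, 0, 0, 0])

```text
time: 22.22
tool_pos: [533.1, 230.1, 110.0]
tcp_rot: [-3.139, 0.0, 1.668]
contact_force: [-0.0, 0.8, 0.0]
grip_width: 90.8
finger_force: 0.0
```

Call:
arm_command([
  [-0.32, -0.95, 0],
  [-0.32, -0.95, 0],
  [-0.32, -0.95, 0],
  [-0.32, -0.95, 0],
  [-0.32, -0.95, 0],
], gripper=[91, 91, 91, 91, 91], twist=[0, 0, 0, 0, 0])

```text
time: 22.85
tool_pos: [418.8, 178.9, 110.3]
tcp_rot: [-3.14, 0.0, 1.668]
contact_force: [-0.3, 1.2, 0.6]
grip_width: 90.8
finger_force: 0.0
```

```bash
python3 d.py 420.5 178.8 25 95.6; python3 - <<'E'
from h import *
o=get_obs();P=pose('wrist',o)
im=capture('wrist')[:,:,::-1].copy()
for a in np.linspace(0,6.28,24):
    q=w2p(P,[420.5+27*np.cos(a),178.8+27*np.sin(a),60]);cv2.circle(im,tuple(int(v) for v in q),2,(255,0,255),-1)
cv2.imwrite('pics/w5.png',im)
cv2.imwrite('pics/t5.png',cv2.resize(capture('top')[100:360,80:480,::-1],None,fx=2,fy=2))
E
```

```text
t 22.85 pos [418.8 178.9 110.3] yaw 95.6 units now-axes [-0.01  0.07  3.41] target-axes [-0.01  0.07  3.41] twist -0.01 w 90.8 F [-0.3  1.2  0.6]
```

View pics/w5.png

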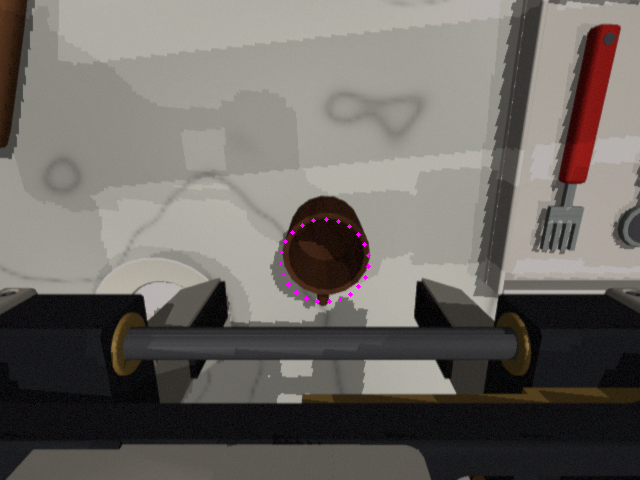

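View pics/t5.png

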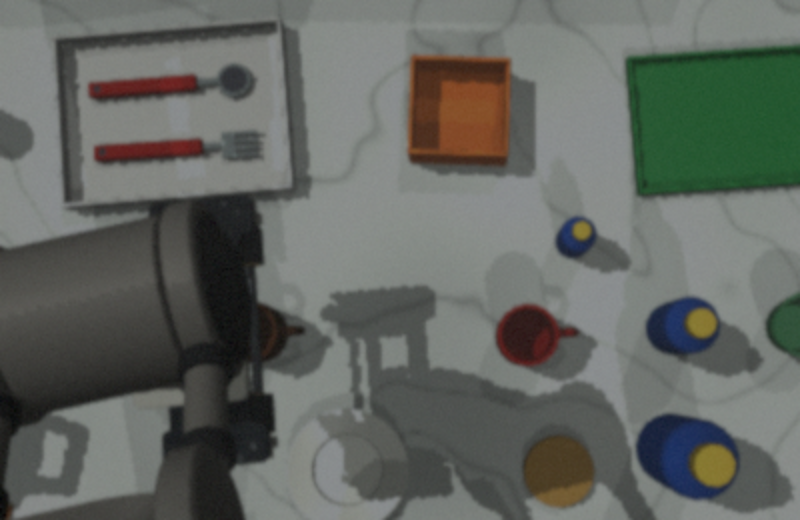

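The spoon and fork lie flat side by side in the tray. The mug rim centre is at (326,255) against a predicted (325,261), so the mug sits about 4 mm further in +y. Its handle is straight down the picture, clear of the fingers.

Call:
arm_command([
  [0.16, 0.07, 0.6],
  [0, 0, 0.8],
  [0, 0, 0.8],
  [0, 0, 0.8],
  [0, 0, 0.5],
], gripper=[91, 91, 91, 91, 91], twist=[0, 0, 0, 0, 0])

```text
time: 23.58
tool_pos: [421.6, 183.8, 21.7]
tcp_rot: [-3.14, 0.0, 1.668]
contact_force: [0.2, 0.0, -0.6]
grip_width: 91.3
finger_force: 0.0
```

Call:
arm_command([
  [0, 0, 0],
  [0, 0, 0],
  [0, 0, 0],
  [0, 0, 0],
  [0, 0, 0],
], gripper=[45, 45, 45, 45, 45], twist=[0, 0, 0, 0, 0])

```text
time: 24.2
tool_pos: [421.9, 183.6, 24.2]
tcp_rot: [3.141, -0.0, 1.668]
contact_force: [-0.1, -0.1, 3.6]
grip_width: 52.7
finger_force: 30.0
```

Call:
arm_command([
  [0, 0, 0],
  [0, 0, -0.2],
  [0, 0, -0.5],
  [0, 0, -0.8],
  [0, 0, -0.8],
], gripper=[45, 45, 45, 45, 45], twist=[0, 0, 0, 0, 0])

```text
time: 24.82
tool_pos: [421.5, 183.5, 82.3]
tcp_rot: [3.142, -0.0, 1.668]
contact_force: [0.6, 0.1, -1.8]
grip_width: 52.7
finger_force: 30.0
```

```bash
python3 d.py 625 -318 130 95
```

```text
t 24.82 pos [421.5 183.5  82.3] yaw 95.6 units now-axes [-20.75   6.16  -1.91] target-axes [-20.69   6.36  -1.91] twist 0.11 w 52.7 F [ 0.6  0.1 -1.8]
```

Call:
arm_command([
  [-0.5, 0.1, -0.4],
  [-0.8, 0.25, -0.4],
  [-0.85, 0.25, -0.4],
  [-0.85, 0.25, -0.4],
  [-0.85, 0.25, -0.4],
], gripper=[45, 45, 45, 45, 45], twist=[0, 0, 0, 0, 0])

```text
time: 25.45
tool_pos: [458.3, 88.9, 131.5]
tcp_rot: [-3.141, 0.0, 1.667]
contact_force: [0.2, 0.6, -1.5]
grip_width: 52.7
finger_force: 30.0
```

Call:
arm_command([
  [-0.9, 0.25, 0],
  [-0.9, 0.25, 0],
  [-0.9, 0.25, 0],
  [-0.9, 0.25, 0],
  [-0.9, 0.25, 0],
], gripper=[45, 45, 45, 45, 45], twist=[0, 0, 0, 0, 0])

```text
time: 26.08
tool_pos: [500.1, -20.2, 131.1]
tcp_rot: [-3.141, -0.0, 1.667]
contact_force: [-0.7, 0.9, -1.3]
grip_width: 52.8
finger_force: 30.0
```

Call:
arm_command([
  [-0.9, 0.25, 0],
  [-0.9, 0.25, 0],
  [-0.9, 0.25, 0],
  [-0.9, 0.25, 0],
  [-0.9, 0.25, 0],
], gripper=[45, 45, 45, 45, 45], twist=[0, 0, 0, 0, 0])

```text
time: 26.7
tool_pos: [542.8, -129.0, 131.2]
tcp_rot: [3.142, -0.0, 1.668]
contact_force: [0.3, 0.9, -0.8]
grip_width: 52.8
finger_force: 30.0
```

Call:
arm_command([
  [-0.9, 0.25, 0],
  [-0.9, 0.25, 0],
  [-0.9, 0.25, 0],
  [-0.9, 0.25, 0],
  [-0.9, 0.25, 0],
], gripper=[45, 45, 45, 45, 45], twist=[0, 0, 0, 0, 0])

```text
time: 27.32
tool_pos: [584.6, -238.0, 131.0]
tcp_rot: [-3.141, -0.0, 1.668]
contact_force: [-0.1, 0.3, -1.1]
grip_width: 52.6
finger_force: 30.0
```

Call:
arm_command([
  [-0.9, 0.25, 0],
  [-0.9, 0.25, 0],
  [-0.9, 0.25, 0],
  [-0.7, 0.25, 0],
  [-0.2, 0.25, 0],
], gripper=[45, 45, 45, 45, 45], twist=[0, 0, 0, 0, 0])

```text
time: 27.95
tool_pos: [624.0, -324.7, 130.6]
tcp_rot: [-3.141, -0.0, 1.666]
contact_force: [0.4, 0.6, -2.0]
grip_width: 53.2
finger_force: 30.0
```

```bash
python3 d.py 627 -318 29 95; python3 - <<'E'
from h import *
o=get_obs();P=pose('wrist',o)
im=capture('wrist')[:,:,::-1].copy()
for a in(-65,65):
  for b in(-110,110):
    q=w2p(P,[623+a*.9968-b*.08,-267+a*.08+b*.9968,14]);cv2.circle(im,tuple(int(v) for v in q),4,(255,0,255),-1)
cv2.imwrite('pics/w6.png',im)
E
```

```text
t 27.95 pos [ 624.  -324.7  130.6] yaw 95.5 units now-axes [0.25 0.15 4.06] target-axes [0.26 0.14 4.06] twist 0.1 w 53.2 F [ 0.4  0.6 -2. ]
```

View pics/w6.png

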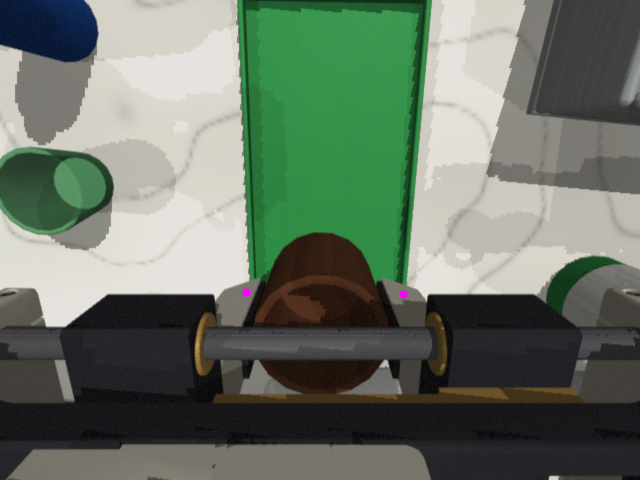

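The tray edges match my estimate in x: left at about 249 and right at about 405 at row 293. I shift +9 mm in y and lower gently.

Call:
arm_command([
  [0.38, 0.15, 0.5],
  [0, 0, 0.9],
  [0, 0, 0.9],
  [0, 0, 0.9],
  [0, 0, 0.5],
], gripper=[45, 45, 45, 45, 45], twist=[0, 0, 0, 0, 0])

```text
time: 28.62
tool_pos: [626.1, -311.2, 36.7]
tcp_rot: [-3.139, -0.002, 1.669]
contact_force: [-0.3, 0.3, -0.8]
grip_width: 52.8
finger_force: 30.0
```

Call:
arm_command([
  [0, 0, 0.15],
  [0, 0, 0.1],
  [0, 0, 0.05],
  [0, 0, 0.05],
  [0, 0, 0],
], gripper=[45, 45, 45, 45, 45], twist=[0, 0, 0, 0, 0])

```text
time: 29.25
tool_pos: [626.9, -313.3, 30.2]
tcp_rot: [3.141, 0.0, 1.668]
contact_force: [-0.5, 0.9, -2.2]
grip_width: 53.1
finger_force: 30.0
```

Call:
arm_command([
  [0, 0, 0.04],
  [0, 0, 0.04],
  [0, 0, 0.03],
  [0, 0, 0],
  [0, 0, 0],
], gripper=[45, 45, 45, 45, 45], twist=[0, 0, 0, 0, 0])

```text
time: 29.88
tool_pos: [626.9, -313.3, 28.2]
tcp_rot: [3.141, 0.0, 1.668]
contact_force: [-3.3, 0.7, 4.9]
grip_width: 52.8
finger_force: 30.0
```

Call:
arm_command([
  [0, 0, 0],
  [0, 0, 0],
  [0, 0, 0],
  [0, 0, 0],
  [0, 0, 0],
], gripper=[58, 68, 78, 88, 90], twist=[0, 0, 0, 0, 0])

```text
time: 30.5
tool_pos: [626.9, -313.2, 27.1]
tcp_rot: [-3.142, -0.0, 1.668]
contact_force: [-0.1, 0.1, -0.5]
grip_width: 89.4
finger_force: 0.0
```

Call:
arm_command([
  [0, 0, -0.5],
  [0, 0, -0.9],
  [0, 0, -0.9],
  [0, 0, -0.9],
  [0, 0, -0.9],
], gripper=[90, 90, 90, 90, 90], twist=[0, 0, 0, 0, 0])

```text
time: 31.12
tool_pos: [627.1, -313.3, 131.6]
tcp_rot: [3.141, 0.001, 1.668]
contact_force: [1.0, -0.7, 0.4]
grip_width: 89.9
finger_force: 0.0
```

```bash
python3 d.py 419.4 -56 130 95.5;
```

```text
t 31.12 pos [ 627.1 -313.3  131.6] yaw 95.6 units now-axes [11.05 -7.27  0.05] target-axes [11.04 -7.28  0.07] twist 0.01 w 89.9 F [ 1.  -0.7  0.4]
```

Call:
arm_command([
  [0.74, -0.48, -0.2],
  [0.74, -0.48, -0.2],
  [0.74, -0.48, -0.2],
  [0.74, -0.48, -0.1],
  [0.74, -0.48, -0.1],
], gripper=[90, 90, 90, 90, 90], twist=[0, 0, 0, 0, 0])

```text
time: 31.75
tool_pos: [558.0, -226.6, 151.0]
tcp_rot: [3.14, 0.001, 1.668]
contact_force: [-0.1, 0.8, -0.1]
grip_width: 90.5
finger_force: 0.0
```

Call:
arm_command([
  [0.74, -0.48, 0],
  [0.74, -0.48, 0],
  [0.74, -0.48, 0],
  [0.74, -0.48, 0],
  [0.74, -0.48, 0],
], gripper=[90, 90, 90, 90, 90], twist=[0, 0, 0, 0, 0])

```text
time: 32.38
tool_pos: [489.4, -140.3, 150.8]
tcp_rot: [3.14, 0.001, 1.668]
contact_force: [0.9, -0.3, -0.1]
grip_width: 89.9
finger_force: 0.0
```

Call:
arm_command([
  [0.74, -0.48, 0.2],
  [0.74, -0.48, 0.2],
  [0.74, -0.48, 0.4],
  [0.74, -0.48, 0.4],
  [0.74, -0.48, 0.4],
], gripper=[90, 90, 90, 90, 90], twist=[0, 0, 0, 0, 0])

```text
time: 33.0
tool_pos: [420.9, -54.1, 110.4]
tcp_rot: [3.14, 0.001, 1.668]
contact_force: [0.6, -0.1, -1.1]
grip_width: 90.1
finger_force: 0.0
```

```bash
python3 d.py 419.4 -56 22 95.5; python3 - <<'E'
from h import *
o=get_obs();P=pose('wrist',o)
im=capture('wrist')[:,:,::-1].copy()
for a in np.linspace(0,6.28,24):
    q=w2p(P,[419.4+27*np.cos(a),-56+27*np.sin(a),60]);cv2.circle(im,tuple(int(v) for v in q),2,(255,0,255),-1)
cv2.imwrite('pics/w7.png',im)
E
```

```text
t 33.0 pos [420.9 -54.1 110.4] yaw 95.5 units now-axes [-0.07 -0.08  3.54] target-axes [-0.07 -0.07  3.54] twist 0.01 w 90.1 F [ 0.6 -0.1 -1.1]
```

View pics/w7.png

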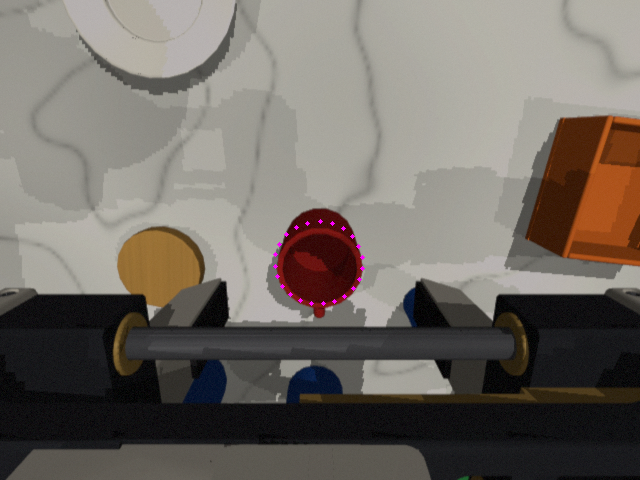

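The rim centre is at (320,268) against a predicted (319,262), so the red mug is about 4 mm further in −y. I correct for that and descend.

Call:
arm_command([
  [-0.22, -0.06, 0.6],
  [0, 0, 0.8],
  [0, 0, 0.8],
  [0, 0, 0.8],
  [0, 0, 0.5],
], gripper=[91, 91, 91, 91, 91], twist=[0, 0, 0, 0, 0])

```text
time: 33.67
tool_pos: [420.6, -60.5, 22.1]
tcp_rot: [3.141, 0.0, 1.668]
contact_force: [0.2, 0.4, -0.4]
grip_width: 91.1
finger_force: 0.0
```

Call:
arm_command([
  [0, 0, 0],
  [0, 0, 0],
  [0, 0, 0],
  [0, 0, 0],
  [0, 0, 0],
], gripper=[45, 45, 45, 45, 45], twist=[0, 0, 0, 0, 0])

```text
time: 34.3
tool_pos: [420.3, -60.1, 22.6]
tcp_rot: [3.141, 0.0, 1.668]
contact_force: [-0.0, 0.4, 3.5]
grip_width: 52.7
finger_force: 30.0
```

Call:
arm_command([
  [0, 0, 0],
  [0, 0, -0.2],
  [0, 0, -0.5],
  [0, 0, -0.8],
  [0, 0, -0.8],
], gripper=[45, 45, 45, 45, 45], twist=[0, 0, 0, 0, 0])

```text
time: 34.92
tool_pos: [419.8, -60.0, 80.8]
tcp_rot: [-3.142, -0.0, 1.668]
contact_force: [0.7, -0.6, -1.0]
grip_width: 52.6
finger_force: 30.0
```

Call:
arm_command([
  [0, 0, -0.8],
  [0, 0, -0.9],
  [0, 0, -0.9],
  [0, 0, -0.9],
  [0, 0, -0.5],
], gripper=[45, 45, 45, 45, 45], twist=[0, 0, 0, 0, 0])

```text
time: 35.55
tool_pos: [420.1, -60.1, 181.2]
tcp_rot: [3.14, 0.001, 1.668]
contact_force: [0.4, -0.7, -0.4]
grip_width: 52.4
finger_force: 30.0
```

```bash
python3 d.py 619 -214 170 95.5;
```

```text
t 35.55 pos [420.1 -60.1 181.2] yaw 95.6 units now-axes [-6.9   7.32  0.47] target-axes [-6.89  7.33  0.45] twist 0.01 w 52.4 F [ 0.4 -0.7 -0.4]
```

Call:
arm_command([
  [-0.4, 0.4, 0],
  [-0.75, 0.8, 0],
  [-0.75, 0.8, 0],
  [-0.75, 0.8, 0],
  [-0.75, 0.8, 0],
], gripper=[45, 45, 45, 45, 45], twist=[0, 0, 0, 0, 0])

```text
time: 36.17
tool_pos: [518.5, -137.0, 178.3]
tcp_rot: [-3.14, -0.001, 1.667]
contact_force: [-0.7, 0.4, -0.4]
grip_width: 52.8
finger_force: 30.0
```

Call:
arm_command([
  [-0.75, 0.8, 0],
  [-0.75, 0.8, 0],
  [-0.75, 0.8, 0],
  [-0.75, 0.8, 0],
  [-0.5, 0.35, 0],
], gripper=[45, 45, 45, 45, 45], twist=[0, 0, 0, 0, 0])

```text
time: 36.8
tool_pos: [615.3, -215.8, 177.5]
tcp_rot: [-3.14, -0.001, 1.667]
contact_force: [0.1, 0.2, -1.6]
grip_width: 52.2
finger_force: 30.0
```

Call:
arm_command([
  [0, 0, 0.9],
  [0, 0, 0.9],
  [0, 0, 0.9],
  [0, 0, 0.9],
  [0, 0, 0.9],
], gripper=[45, 45, 45, 45, 45], twist=[0, 0, 0, 0, 0])

```text
time: 37.42
tool_pos: [614.2, -214.9, 64.6]
tcp_rot: [-3.14, -0.001, 1.667]
contact_force: [-0.7, 0.6, -1.3]
grip_width: 52.5
finger_force: 30.0
```

```bash
python3 d.py 620 -213 30 95.5;
```

```text
t 37.42 pos [ 614.2 -214.9   64.6] yaw 95.5 units now-axes [0.05 0.24 1.38] target-axes [0.05 0.24 1.38] twist 0.01 w 52.5 F [-0.7  0.6 -1.3]
```

Call:
arm_command([
  [0, 0.24, 0.5],
  [0, 0, 0.5],
  [0, 0, 0.3],
  [0, 0, 0.1],
  [0, 0, 0],
], gripper=[45, 45, 45, 45, 45], twist=[0, 0, 0, 0, 0])

```text
time: 38.05
tool_pos: [620.7, -214.0, 32.6]
tcp_rot: [3.141, 0.0, 1.668]
contact_force: [0.4, 0.1, -0.2]
grip_width: 52.3
finger_force: 30.0
```

Call:
arm_command([
  [0, 0, 0.03],
  [0, 0, 0.03],
  [0, 0, 0.02],
  [0, 0, 0],
  [0, 0, 0],
], gripper=[45, 45, 45, 45, 45], twist=[0, 0, 0, 0, 0])

```text
time: 38.67
tool_pos: [620.5, -213.9, 30.2]
tcp_rot: [3.142, -0.0, 1.668]
contact_force: [-0.4, -0.2, -0.6]
grip_width: 52.4
finger_force: 30.0
```

Call:
arm_command([
  [0, 0, 0.04],
  [0, 0, 0.03],
  [0, 0, 0.03],
  [0, 0, 0.01],
  [0, 0, 0],
], gripper=[45, 45, 45, 45, 45], twist=[0, 0, 0, 0, 0])

```text
time: 39.3
tool_pos: [620.5, -213.9, 27.4]
tcp_rot: [3.142, -0.0, 1.668]
contact_force: [-0.9, -0.3, -1.4]
grip_width: 52.8
finger_force: 30.0
```

Call:
arm_command([
  [0, 0, 0.03],
  [0, 0, 0.03],
  [0, 0, 0],
  [0, 0, 0],
  [0, 0, 0],
], gripper=[45, 45, 45, 45, 45], twist=[0, 0, 0, 0, 0])

```text
time: 39.92
tool_pos: [620.6, -213.9, 26.7]
tcp_rot: [3.141, 0.0, 1.668]
contact_force: [-1.9, 0.5, 6.5]
grip_width: 52.4
finger_force: 30.0
```

Call:
arm_command([
  [0, 0, 0],
  [0, 0, 0],
  [0, 0, 0],
  [0, 0, 0],
  [0, 0, 0],
], gripper=[58, 68, 78, 88, 91], twist=[0, 0, 0, 0, 0])

```text
time: 40.55
tool_pos: [620.5, -213.9, 25.9]
tcp_rot: [3.142, -0.0, 1.668]
contact_force: [0.4, 0.1, 0.0]
grip_width: 89.5
finger_force: 0.0
```

Call:
arm_command([
  [0, 0, -0.5],
  [0, 0, -0.9],
  [0, 0, -1],
  [0, 0, -1],
  [0, 0, -1],
], gripper=[91, 91, 91, 91, 91], twist=[0, 0, 0, 0, 0])

```text
time: 41.18
tool_pos: [620.6, -214.0, 137.9]
tcp_rot: [3.141, 0.001, 1.668]
contact_force: [-0.0, -0.2, 0.8]
grip_width: 91.1
finger_force: 0.0
```

Call:
arm_command([
  [0, 0, -0.7],
  [0, 0, -0.7],
  [0, 0, -0.5],
  [0, 0, 0],
  [0, 0, 0],
], gripper=[91, 91, 91, 91, 91], twist=[-1, -1, -1, -1, -1])

```text
time: 41.8
tool_pos: [620.6, -213.9, 184.9]
tcp_rot: [3.141, 0.001, 2.107]
contact_force: [-0.7, 0.5, -0.3]
grip_width: 90.7
finger_force: 0.0
```

Call:
arm_command([
  [0, 0, 0],
  [0, 0, 0],
  [0, 0, 0],
  [0, 0, 0],
  [0, 0, 0],
], gripper=[91, 91, 91, 91, 91], twist=[-1, -1, -1, -1, -1])

```text
time: 42.42
tool_pos: [620.6, -213.9, 184.6]
tcp_rot: [3.141, 0.001, 2.543]
contact_force: [-0.4, 0.4, 0.1]
grip_width: 91.2
finger_force: 0.0
```

Call:
arm_command([
  [0, 0, 0],
  [0, 0, 0],
  [0, 0, 0],
  [0, 0, 0],
  [0, 0, 0],
], gripper=[91, 91, 91, 91, 91], twist=[-1, -1, -1, -1, -1])

```text
time: 43.05
tool_pos: [620.6, -213.9, 184.6]
tcp_rot: [-3.141, 0.001, 2.98]
contact_force: [0.3, 0.9, 0.2]
grip_width: 91.1
finger_force: 0.0
```

```bash
python3 d.py 428.4 -193.5 170 170; python3 - <<'E'
from h import *
cv2.imwrite('pics/s8.png',capture('scene')[100:450,60:460,::-1])
E
```

```text
t 43.05 pos [ 620.6 -213.9  184.6] yaw 170.7 units now-axes [ 7.72 -0.43  0.58] target-axes [ 7.71 -0.53  0.58] twist 0.14 w 91.1 F [0.3 0.9 0.2]
```

View pics/s8.png

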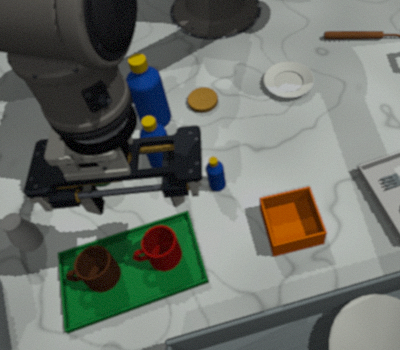

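Both mugs stand in the green tray. I move to the bottle and check its position and the large bottle's height.

Call:
arm_command([
  [0.8, -0.05, 0],
  [0.8, -0.05, 0],
  [0.8, -0.05, 0],
  [0.8, -0.05, 0],
  [0.8, -0.05, 0],
], gripper=[91, 91, 91, 91, 91], twist=[0, 0, 0, 0, 0])

```text
time: 43.72
tool_pos: [520.3, -203.6, 184.3]
tcp_rot: [-3.141, 0.001, 2.975]
contact_force: [-0.4, 0.3, 0.3]
grip_width: 91.4
finger_force: 0.0
```

Call:
arm_command([
  [0.8, -0.05, 0],
  [0.8, -0.05, 0],
  [0.8, -0.05, 0],
  [0.8, -0.05, 0],
  [0.55, -0.05, 0],
], gripper=[91, 91, 91, 91, 91], twist=[0, 0, 0, 0, 0])

```text
time: 44.35
tool_pos: [426.7, -194.4, 184.2]
tcp_rot: [-3.141, 0.001, 2.976]
contact_force: [-0.1, -0.5, -0.3]
grip_width: 91.0
finger_force: 0.0
```

```bash
python3 d.py 428.4 -193.5 64 170; python3 - <<'E'
from h import *
A,B=pose('top'),pose('scene')
def M(P): K,R,t=P; return K@np.c_[R.T,-R.T@t]
for n,a,b in(('big',(436.7,332.3),(197.5,158)),('mid',(430.5,261.3),(208,220.5)),('small',(370.5,215),(273,261))):
    X=cv2.triangulatePoints(M(A),M(B),np.array(a,float),np.array(b,float)); print(n,(X[:3]/X[3]).ravel().round(1))
o=get_obs();P=pose('wrist',o)
im=capture('wrist')[:,:,::-1].copy()
for z,r in((125,10),(85,24)):
  for a in np.linspace(0,6.28,24):
    q=w2p(P,[428.4+r*np.cos(a),-193.5+r*np.sin(a),z]);cv2.circle(im,tuple(int(v) for v in q),1,(255,0,255),-1)
cv2.imwrite('pics/w9.png',im)
E
```

```text
t 44.35 pos [ 426.7 -194.4  184.2] yaw 170.5 units now-axes [-0.06  0.05  4.81] target-axes [-0.06  0.05  4.81] twist 0.1 w 91.0 F [-0.1 -0.5 -0.3]
big [ 320.7 -189.9  166.9]
mid [ 428.9 -193.   122. ]
small [ 508.8 -102.1   76.1]
```

View pics/w9.png

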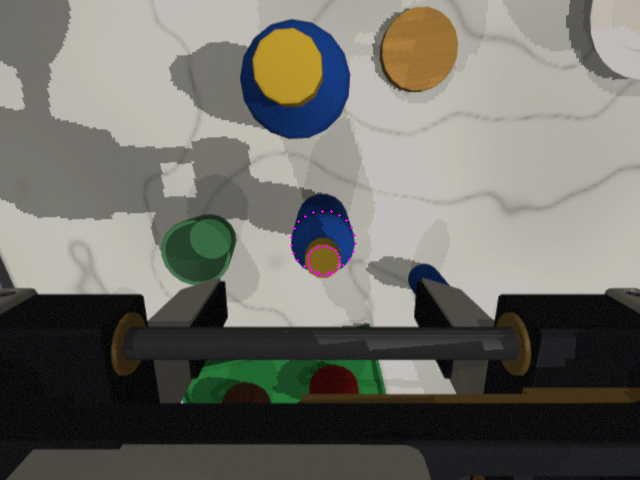

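The cap at (323,259) matches the prediction. The glass pot at (200,250) stays outside and below the fingers. I descend to z = 64.

Call:
arm_command([
  [-0.06, 0.04, 0.9],
  [0, 0, 0.9],
  [0, 0, 0.9],
  [0, 0, 0.9],
  [0, 0, 0.8],
], gripper=[91, 91, 91, 91, 91], twist=[0, 0, 0, 0, 0])

```text
time: 45.02
tool_pos: [429.5, -193.9, 72.9]
tcp_rot: [-3.141, 0.001, 2.976]
contact_force: [0.5, -0.9, 0.3]
grip_width: 90.7
finger_force: 0.0
```

Call:
arm_command([
  [0, 0, 0.4],
  [0, 0, 0],
  [0, 0, 0],
  [0, 0, 0],
  [0, 0, 0],
], gripper=[91, 91, 40, 40, 40], twist=[0, 0, 0, 0, 0])

```text
time: 45.65
tool_pos: [429.2, -193.8, 63.9]
tcp_rot: [-3.141, 0.001, 2.977]
contact_force: [-0.6, -0.5, -0.7]
grip_width: 65.3
finger_force: 0.0
```

Call:
arm_command([
  [0, 0, 0],
  [0, 0, 0],
  [0, 0, 0],
  [0, 0, 0],
  [0, 0, 0],
], gripper=[40, 40, 40, 40, 40], twist=[0, 0, 0, 0, 0])

```text
time: 46.28
tool_pos: [429.0, -193.6, 63.6]
tcp_rot: [3.141, 0.0, 2.977]
contact_force: [0.1, 1.9, 2.3]
grip_width: 47.2
finger_force: 30.0
```

Call:
arm_command([
  [0, 0, -0.2],
  [0, 0, -0.6],
  [0, 0, -0.9],
  [0, 0, -0.9],
  [0, 0, -0.9],
], gripper=[40, 40, 40, 40, 40], twist=[0, 0, 0, 0, 0])

```text
time: 46.9
tool_pos: [428.7, -193.7, 151.6]
tcp_rot: [3.142, -0.0, 2.977]
contact_force: [0.4, -0.5, -1.0]
grip_width: 47.4
finger_force: 30.0
```

Call:
arm_command([
  [0, 0, -0.7],
  [0, 0, -0.6],
  [0, 0, 0],
  [0, 0, 0],
  [0, 0, 0],
], gripper=[40, 40, 40, 40, 40], twist=[-0.5, -0.5, -0.5, -0.4, 0])

```text
time: 47.52
tool_pos: [428.7, -193.6, 183.2]
tcp_rot: [3.141, -0.001, -3.141]
contact_force: [-0.3, -0.3, -1.7]
grip_width: 47.6
finger_force: 30.0
```

```bash
python3 d.py 620.2 2.1 180 180
```

```text
t 47.52 pos [ 428.7 -193.6  183.2] yaw -180.0 units now-axes [-7.67  7.82  0.13] target-axes [-7.66  7.83  0.13] twist 0.01 w 47.6 F [-0.3 -0.3 -1.7]
```

Call:
arm_command([
  [-0.4, 0.4, 0],
  [-0.8, 0.8, 0],
  [-0.8, 0.8, 0],
  [-0.8, 0.8, 0],
  [-0.8, 0.8, 0],
], gripper=[40, 40, 40, 40, 40], twist=[0, 0, 0, 0, 0])

```text
time: 48.15
tool_pos: [519.9, -102.0, 183.2]
tcp_rot: [3.141, -0.0, -3.141]
contact_force: [-0.9, -0.5, -0.3]
grip_width: 47.5
finger_force: 30.0
```

Call:
arm_command([
  [-0.9, 0.9, 0],
  [-0.9, 0.9, 0],
  [-0.9, 0.9, 0],
  [-0.9, 0.9, 0],
  [-0.47, 0.62, 0],
], gripper=[40, 40, 40, 40, 40], twist=[0, 0, 0, 0, 0])

```text
time: 48.78
tool_pos: [621.4, 3.9, 182.9]
tcp_rot: [3.141, -0.001, -3.14]
contact_force: [-0.3, -0.8, -1.8]
grip_width: 46.9
finger_force: 30.0
```

Call:
arm_command([
  [0, 0, 0],
  [0, 0, 0],
  [0, 0, 0],
  [0, 0, 0],
  [0, 0, 0],
], gripper=[40, 40, 40, 40, 40], twist=[0, 0, 0, 0, 0])

```text
time: 49.4
tool_pos: [620.4, 1.6, 183.7]
tcp_rot: [3.142, 0.0, -3.141]
contact_force: [0.1, -0.4, -2.0]
grip_width: 47.2
finger_force: 30.0
```

```bash
python3 d.py 620.2 2.1 72 180; python3 - <<'E'
from h import *
o=get_obs();P=pose('wrist',o)
im=capture('wrist')[:,:,::-1].copy()
for a in(-45,45):
  for b in(-45,45):
    q=w2p(P,[620.2+a,2.1+b,45]);cv2.circle(im,tuple(int(v) for v in q),4,(255,0,255),-1)
cv2.imwrite('pics/w10.png',im)
E
```

```text
t 49.4 pos [620.4   1.6 183.7] yaw -180.0 units now-axes [0.01 0.02 4.47] target-axes [0.01 0.02 4.47] twist 0.0 w 47.2 F [ 0.1 -0.4 -2. ]
```

View pics/w10.png

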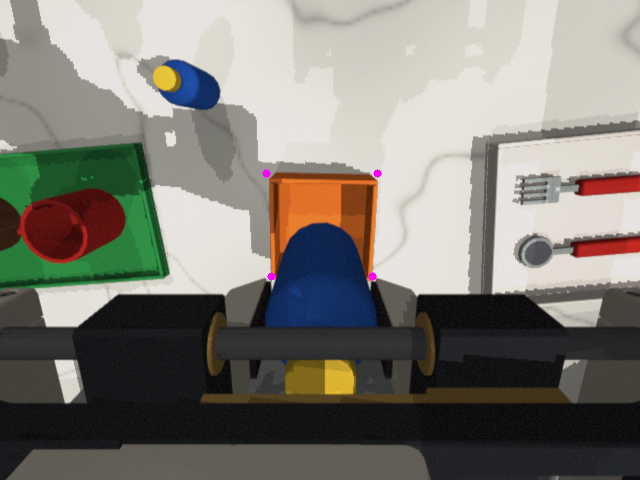

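The caddy's near rim corners are at (270,181) and (378,182), against predicted (266,174) and (377,174). So it lies about 5 mm further in +x and 2 mm in +y. I correct and lower.

Call:
arm_command([
  [-0.17, 0.09, 0.4],
  [0, 0, 0.8],
  [0, 0, 0.9],
  [0, 0, 0.8],
  [0, 0, 0.6],
], gripper=[40, 40, 40, 40, 40], twist=[0, 0, 0, 0, 0])

```text
time: 50.08
tool_pos: [624.4, 4.5, 94.3]
tcp_rot: [3.141, -0.001, -3.141]
contact_force: [-0.4, 0.4, -1.6]
grip_width: 47.6
finger_force: 30.0
```

Call:
arm_command([
  [0, 0, 0.4],
  [0, 0, 0.3],
  [0, 0, 0.2],
  [0, 0, 0.1],
  [0, 0, 0],
], gripper=[40, 40, 40, 40, 40], twist=[0, 0, 0, 0, 0])

```text
time: 50.7
tool_pos: [624.9, 4.2, 71.1]
tcp_rot: [3.142, 0.0, -3.141]
contact_force: [0.0, -0.9, -1.2]
grip_width: 47.1
finger_force: 30.0
```

Call:
arm_command([
  [0, 0, 0.04],
  [0, 0, 0.04],
  [0, 0, 0.03],
  [0, 0, 0],
  [0, 0, 0],
], gripper=[40, 40, 40, 40, 40], twist=[0, 0, 0, 0, 0])

```text
time: 51.32
tool_pos: [624.8, 4.3, 68.2]
tcp_rot: [3.142, 0.0, -3.141]
contact_force: [0.1, -0.2, -1.9]
grip_width: 47.4
finger_force: 30.0
```

Call:
arm_command([
  [0, 0, 0.03],
  [0, 0, 0.02],
  [0, 0, 0.01],
  [0, 0, 0],
  [0, 0, 0],
], gripper=[40, 40, 40, 40, 40], twist=[0, 0, 0, 0, 0])

```text
time: 51.95
tool_pos: [625.1, 4.3, 67.6]
tcp_rot: [-3.142, 0.001, -3.141]
contact_force: [-1.6, 0.1, 5.4]
grip_width: 47.5
finger_force: 30.0
```

Contact at the expected height; I release and rise.

Call:
arm_command([
  [0, 0, 0],
  [0, 0, 0],
  [0, 0, 0],
  [0, 0, 0],
  [0, 0, 0],
], gripper=[53, 63, 73, 83, 88], twist=[0, 0, 0, 0, 0])

```text
time: 52.58
tool_pos: [624.8, 4.2, 66.7]
tcp_rot: [3.142, -0.0, -3.141]
contact_force: [-0.7, 0.7, -0.0]
grip_width: 86.4
finger_force: 0.0
```

Call:
arm_command([
  [0, 0, -0.4],
  [0, 0, -0.8],
  [0, 0, -1],
  [0, 0, -1],
  [0, 0, -1],
], gripper=[88, 88, 88, 88, 88], twist=[0, 0, 0, 0, 0])

```text
time: 53.2
tool_pos: [624.9, 4.2, 173.4]
tcp_rot: [-3.142, 0.001, -3.141]
contact_force: [0.4, -0.4, -0.0]
grip_width: 87.8
finger_force: 0.0
```

Call:
arm_command([
  [0.4, 0, -1],
  [0.8, 0, -0.8],
  [1, 0, -0.5],
  [1, 0, 0],
  [1, 0, 0],
], gripper=[88, 88, 88, 88, 88], twist=[0, 0, 0, 0, 0])

```text
time: 53.82
tool_pos: [519.1, 4.1, 230.3]
tcp_rot: [-3.141, 0.002, -3.141]
contact_force: [0.2, 0.0, -0.3]
grip_width: 88.3
finger_force: 0.0
```

```bash
python3 - <<'E'
from h import *
A=cv2.convertScaleAbs(cv2.resize(capture('top')[100:300,90:530,::-1],(660,300)),alpha=1.5)
B=cv2.resize(capture('scene')[200:440,110:590,::-1],(600,300)); B=np.pad(B,((0,0),(0,60),(0,0)))
cv2.imwrite('pics/f.png',np.vstack([A,B]))
E
```

```text
(no output)
```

View pics/f.png

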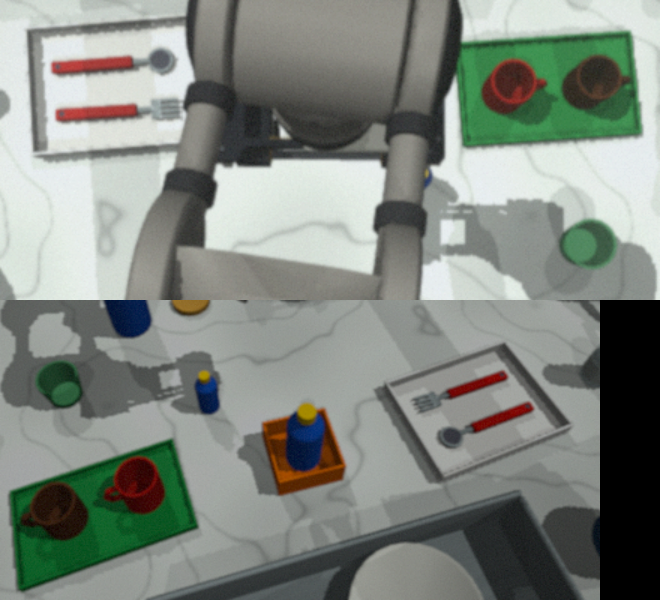

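Everything is in place: spoon and fork flat in the white tray, both mugs upright in the green tray, the bottle upright in the caddy, and the pot untouched at (60,383).

```bash
python3 -c "
from plant import *
print(close_job())"
```

```text
the job is handed in; nothing more can be done
None
```

The job is handed in after about 54 s on the robot clock. In the last pictures the spoon and fork lie flat side by side in the white tray, both mugs stand in the green tray, the middle-sized blue bottle stands in the caddy, and the glass pot is where it was; no verdict was reported.

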